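Clear the tensioner plate and hold the tensioner arm wound to its stop

TASK

Two loose parts stand on the belt tensioner's mounting plate, in the way of its sprung arm: put the socket in the tray that holds sockets and the bolt in the tray that holds bolts. Then swing the tensioner arm by its upright stud, against the spring, right up against the stop lug on the plate, and finish while still holding it there with the gripper (do not let go). Leave the jar and the wrench where they are.

Things in the scene. Friction and masses are not known exactly. Their poses are not given: they have to be found in the camera images.
- fixture: Belt tensioner on a dark steel plate fixed to the bench. Origin: on the arm's vertical pivot axis, at bench level; z up, -x side towards the robot. Plate 10 mm thick, x -180 to +55 mm, y -140 to +140 mm. Round spring housing on the pivot: 64 mm diameter, top 58 mm above bench. Stop lug: steel block 18 x 14 mm, top 42 mm above bench, near x = -62, y = +58 mm in this frame.
- tensioner (a joint): Arm angle, rad. 0 = sprung rest, arm pointing 223 deg counter-clockwise (from above) from the fixture's +x, i.e. to its -x, -y. Grows clockwise seen from above, across the plate's robot side, to 1.5 = against the stop lug (arm at 137 deg). The spring always pulls back to 0: push at the stud about 4 N at rest, 9 N at the stop. No latch.
- stud (a point): Middle (half-way up) of the round steel stud on the arm's end, 120 mm from the pivot axis; moves with the arm. Stud 16 mm diameter, exposed from 56 to 93 mm above the bench, on a black pulley 48 mm in diameter (38 to 56 mm above the bench) on the aluminium arm (underside 26 mm above the bench). Arm, pulley and stud are one rigid piece.
- socket_center (a point): Centre (half-way up) of the loose steel socket: a plain round cylinder 26 mm in diameter, 38 mm tall, 90 g give or take, standing upright on the mounting plate.
- bolt_center (a point): Centre (half-way up) of the loose steel bolt, 55 mm tall, standing upright on its hexagon head on the mounting plate: head 26 mm across flats and 11 mm high at the bottom, then a round shank 16 mm in diameter and 44 mm long upward; about 100 g.
- socket_tray: Black open tray fixed to the bench that already holds three fixed sockets (30 mm tall) in a row along its +x end. Outer 160 (x) x 120 (y) x 40 mm high, walls and floor 4 mm. Origin under its centre at bench level.
- socket_tray_free (a point): Middle of the free floor of the socket tray, on the floor (4 mm above the bench); free floor about 110 (x) x 110 (y) mm.
- bolt_tray: Same black tray, but it holds three fixed bolts (55 mm tall, heads down) in a row along its +x end. Outer 160 (x) x 120 (y) x 40 mm high, walls and floor 4 mm. Origin under its centre at bench level. The two trays may stand on either side.
- bolt_tray_free (a point): Middle of the free floor of the bolt tray, on the floor (4 mm above the bench); free floor about 110 (x) x 110 (y) mm.
- jar: Bystander: white jar with a steel cap, 60 mm in diameter, 70 mm tall; origin under its centre.
- wrench: Bystander: steel wrench 170 mm long lying flat on the bench; origin below its middle.
There are look-alikes about, which are no part of the job. Leave any red or turquoise look-alike of the part that bears socket_center alone. Leave any orange or turquoise look-alike of the part that bears bolt_center alone.

How it is judged:
By the outcome, as a careful person would: the job done as asked, in the order asked, and still so for the second after the job is handed in, while the arm keeps its last pose, push and grip.
It also fails if it takes over 67 s, if anything falls off the work surface, if the arm or the gripper's body presses on something with over 40 N, if the wrist force passes 120 N, or if a joint passes its speed limit or range.

ROBOT

A 7-joint arm with a two-finger parallel gripper is mounted at the origin on the work surface. World frame = base frame: x ahead of the robot, y to its left, z up, the work surface at z = 0. Lengths are in m, angles in rad, forces in N, time in s.
With the tool pointing down it reaches from about 0.4 to 0.875 m from the base axis. Payload 19.3 kg.
Tool frame: the origin (TCP) lies at the very end of the fingers, on their centre line; the grasp point (between the pads) lies grasp_offset behind it (grasp_offset is the distance from the TCP to the grasp point, in m); z points along the fingers, y is the line along which they close (so a half turn about z gives the same grasp; the last joint's range is limited). The gripper opens to 85 mm and grips with 20 to 120 N. Pads are 22 mm wide; open, the fingers measure 114 mm over their backs; the gripper's body (76 mm by 85 mm) begins 54 mm behind the grasp point. The pads swing forward as they close: fully open they stand 13 mm farther back than shut.
Start: joints at [1.041, 0.521, -0.036, 1.599, 0.021, 1.021, -0.113], TCP at [0.277, -0.56, 0.231] pointing down, gripper open.
Joint ranges: [-2.91, 2.91], [-0.3, 2.13], [-1.5, 1.42], [0.17, 2.43], [-1.26, 4.41], [0.16, 1.93], [-2.52, 2.52]. Speed limits (rad/s): [1.89, 1.89, 2.39, 2.39, 3.01, 3.01, 3.01].

INTERFACE

Orientations are given as a unit quaternion [w, x, y, z].
In Python, from rig import * gives the robot as it stands. Calls block until the motion is done:
- move_pose(position, orientation): joint-space move of the TCP to a pose.
- move_linear(position, ori=None, v=0.15, threshold=None): straight line of the TCP; ori=None keeps the orientation; v is the mean speed in m/s. With threshold (N) it stops when the force on the tool has changed by that much, and returns True; else False.
- move_joints(angles): joint-space move.
- grip(opening, newtons=None): opening from 0.0 (shut) to 1.0 (fully open); newtons is the grip in N (None keeps the last); returns when the fingers have stopped.
- pause(seconds).
- ik(position, orientation): joint angles nearest the present ones, or None.
- sense(): the state.
- grab_frame(name): name is "scene" or "side" or "wrist"; returns the picture (384x512x3 uint8, blue, green, red); there is no depth.
- get_calibration(name): a dict with "fov_y" (degrees; the focal length in pixels is half the picture's height over the tangent of half this angle, whatever the lens; pixels are square), "cx", "cy" (the principal point, pixels), "k1" (the pictures are not rectified: a ray, as slopes to the right and down, at radius r is drawn at 1 + k1 r^2 times it, then the intrinsics apply), "rvec" (rotation vector, rad) and "tvec" (3), from world to camera coordinates, as OpenCV has them. Camera axes: x right, y down, z forward; pixel columns grow to the right and rows downward; lengths in m; the calibration is good to about 2 mm. A picture is of the moment at which its call begins: read the wrist's pose just before it. get_calibration takes no time and is no camera call; for the wrist camera it gives the pose at the moment of the call.
A pose or a line that the arm cannot do raises MotionError and nothing moves.
- finish_job(): hands the job in; it is judged then, once.
The state is a dict: "clock": time; "joint_pos": joint angles; "qvel": joint speeds; "effort": joint torques, N m; "tool_pos": TCP position; "tool_rot": TCP orientation; "force": force on the tool from outside, world axes, zero at the start; "torque": the same for the moment, N m; "width": opening from 0.0 (shut) to 1.0 (fully open); "grip_force": force on a finger pad.
Only numpy, scipy, OpenCV 4.12 (cv2) and the standard library are available. Lean on these libraries where they do the work, as an engineer would, in place of code of your own. Each camera call takes 0.05 s, during which the arm holds its last target. There are 200 camera calls.

## Working session

There is one attempt and no reset: what is moved stays moved. The work goes in short steps, each a Python script; the robot and the scene stay as the last script left them, time stands still between calls to the robot, and variables do not carry over. Pictures are saved under pics/ and viewed, at most 10 in all, crops included, and the job is handed in when it is done.

```bash
mkdir -p pics; ls; python3 - <<'E'
from rig import *
import cv2,numpy as np
s=sense();print({k:np.round(v,3) for k,v in s.items()})
a=[grab_frame(n) for n in("scene","side")]
for n,i in zip(("scene","side"),a):
    cv2.imwrite(f"pics/{n}0.png",i);c=get_calibration(n);print(n,c, )
    cv2.imwrite(f"pics/{n}0v.png",cv2.resize(i,(800,600),interpolation=cv2.INTER_CUBIC))
E
```

```text
pics
{'clock': np.float64(0.0), 'joint_pos': array([ 1.041,  0.522, -0.036,  1.6  ,  0.021,  1.021, -0.113]), 'qvel': array([-0.002, -0.001,  0.   , -0.001,  0.001,  0.001,  0.002]), 'effort': array([-0.0000e+00, -9.2712e+01,  1.9800e+00, -3.6992e+01,  1.8000e-02,
        8.0000e-03,  0.0000e+00]), 'tool_pos': array([ 0.277, -0.56 ,  0.231]), 'tool_rot': array([-0.001,  0.974,  0.228, -0.   ]), 'force': array([0.024, 0.177, 0.584]), 'torque': array([ 0.014, -0.014, -0.035]), 'grip_force': np.float64(0.0), 'width': np.float64(1.001)}
scene {'fov_y': 57.32652561275231, 'cx': 259.3146310332188, 'cy': 194.0162935094957, 'k1': -0.10886440316922766, 'rvec': array([ 1.08789698,  2.23537934, -1.15851503]), 'tvec': array([ 0.34948202, -0.1811552 ,  1.30657113])}
side {'fov_y': 47.49199493215569, 'cx': 261.3971715515234, 'cy': 194.47407235191923, 'k1': -0.03595876898738296, 'rvec': array([ 0.99186954, -2.4312891 ,  1.04172006]), 'tvec': array([0.38777065, 0.32378749, 0.74556605])}
```

View pics/scene0v.png

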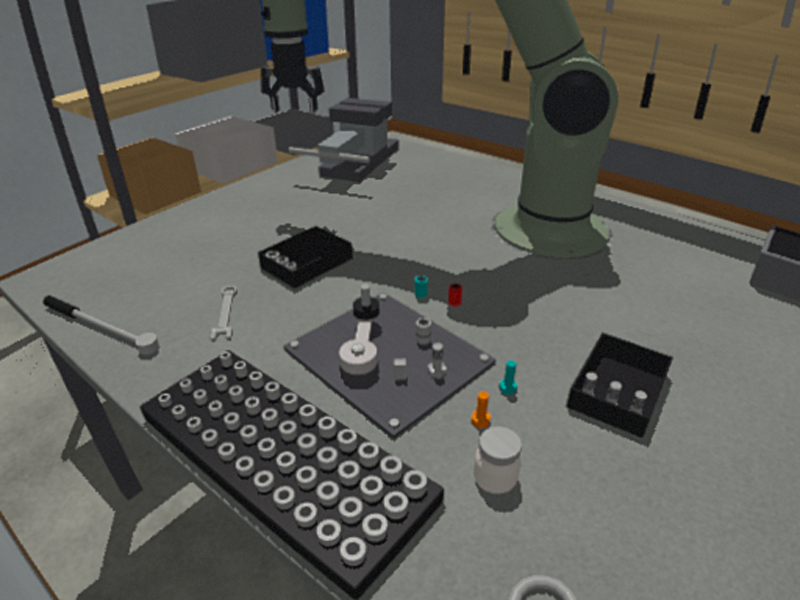

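View pics/side0v.png

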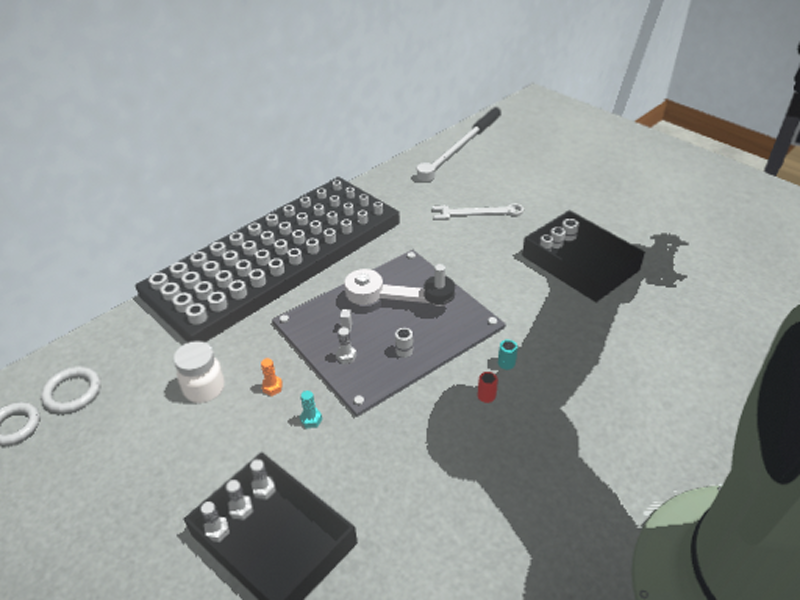

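Scene view (800×600): steel socket at (423,330) and steel bolt at (437,360) on the plate, with stud (366,288), housing (358,355) and lug (400,368). The socket tray is at (306,255) and the bolt tray at (620,385).
- **Could be taken for the socket:** turquoise (421,286), red (455,294), those in the tray (280,260) and the rack.
- **Could be taken for the bolt:** orange (482,410), turquoise (510,377), those in the tray (615,390).

I choose the grey ones on the plate. Next I triangulate and check with a close crop.

```bash
cat > h.py <<'E'
from rig import *
import cv2,numpy as np
from scipy.spatial.transform import Rotation as R
def ray(cal,u,v):
    f=192/np.tan(np.radians(cal["fov_y"])/2)
    K=np.array([[f,0,cal["cx"]],[0,f,cal["cy"]],[0,0,1]])
    n=cv2.undistortPoints(np.array([[[u,v]]],float),K,np.array([cal["k1"],0,0,0]))[0,0]
    Rm=cv2.Rodrigues(np.array(cal["rvec"]))[0]
    d=Rm.T@np.array([n[0],n[1],1.]);return -Rm.T@np.array(cal["tvec"]),d/np.linalg.norm(d)
def plane(cal,u,v,z):
    o,d=ray(cal,u,v);return o+d*(z-o[2])/d[2]
def tri(c1,p1,c2,p2):
    (a,d),(b,e)=ray(c1,*p1),ray(c2,*p2)
    s,t=np.linalg.lstsq(np.c_[d,-e],b-a,rcond=None)[0]
    P,Q=a+s*d,b+t*e;return (P+Q)/2,np.linalg.norm(P-Q)
def project(cal,P):
    f=192/np.tan(np.radians(cal["fov_y"])/2)
    K=np.array([[f,0,cal["cx"]],[0,f,cal["cy"]],[0,0,1]])
    return cv2.projectPoints(np.array(P,float).reshape(-1,1,3),cal["rvec"],cal["tvec"],K,np.array([cal["k1"],0,0,0]))[0][:,0]
def down(yaw):  # tool pointing down, tool y (closing line) at angle yaw from world x
    q=(R.from_euler('z',yaw-np.pi/2)*R.from_euler('x',np.pi)).as_quat();return [q[3],q[0],q[1],q[2]]
E
python3 - <<'E'
from h import *
A,B=get_calibration("scene"),get_calibration("side")
P={'stud':((366,286),(440,267),.093),'hous':((358,349),(363,281),.058),'sock':((424,323),(404,333),.048),'bolt':((438,347),(345,331),.065),'lug':((400,362),(346,313),.042),
's1':((294,344),(411,254),.01),'s2':((394,422),(284,318),.01),'s3':((484,356),(359,400),.01),'s4':((382,297),(493,321),.01),
'jar':((500,441),(195,356),.07),'tqb':((511,363),(308,395),.055),'orb':((483,394),(268,362),.055),
'tqs':((421,279),(508,343),.038),'reds':((455,287),(487,378),.038),
'ST1':((260,255),(570,211),.04),'ST2':((353,246),(645,253),.04),'ST3':((295,274),(523,245),.04),
'BT1':((603,337),(356,530),.04),'BT3':((643,420),(185,523),.04),'BT4':((570,393),(262,455),.04)}
for k,(p,q,z) in P.items():
    p,q=np.array(p)/1.5625,np.array(q)/1.5625
    X,e=tri(A,p,B,q);print(k,X.round(3),e.round(4),plane(A,*p,z)[:2].round(3),plane(B,*q,z)[:2].round(3))
a=cv2.imread("pics/scene0.png")[170:280,175:325];b=cv2.imread("pics/side0.png")[150:270,170:330]
cv2.imwrite("pics/c.png",np.hstack([cv2.resize(x,(400,300),interpolation=cv2.INTER_CUBIC) for x in(a,b)]))
E
```

```text
stud [ 0.564 -0.086  0.093] 0.0021 [ 0.564 -0.085] [ 0.565 -0.088]
hous [ 0.661 -0.017  0.052] 0.0015 [ 0.666 -0.013] [ 0.656 -0.012]
sock [0.537 0.018 0.047] 0.0031 [0.539 0.021] [0.538 0.017]
bolt [0.59  0.084 0.063] 0.0031 [0.593 0.087] [0.589 0.083]
lug [0.634 0.044 0.041] 0.0021 [0.636 0.046] [0.634 0.044]
s1 [ 0.686 -0.147  0.014] 0.002 [ 0.684 -0.149] [ 0.69  -0.152]
s2 [0.719 0.101 0.014] 0.0006 [0.716 0.099] [0.723 0.098]
s3 [0.515 0.128 0.014] 0.001 [0.51  0.125] [0.518 0.126]
s4 [ 0.483 -0.121  0.011] 0.001 [ 0.482 -0.121] [ 0.484 -0.123]
jar [0.699 0.26  0.068] 0.0003 [0.7  0.26] [0.697 0.261]
tqb [0.544 0.189 0.054] 0.001 [0.546 0.19 ] [0.543 0.189]
orb [0.628 0.191 0.055] 0.0007 [0.628 0.192] [0.628 0.191]
tqs [ 0.421 -0.076  0.04 ] 0.0039 [ 0.42  -0.075] [ 0.423 -0.08 ]
reds [ 0.402 -0.008  0.037] 0.0004 [ 0.403 -0.007] [ 0.402 -0.008]
ST1 [ 0.545 -0.407  0.035] 0.0083 [ 0.553 -0.392] [ 0.545 -0.407]
ST2 [ 0.37  -0.327  0.042] 0.082 [ 0.408 -0.263] [ 0.387 -0.395]
ST3 [ 0.552 -0.285  0.032] 0.005 [ 0.559 -0.278] [ 0.545 -0.272]
BT1 [0.366 0.269 0.031] 0.0046 [0.378 0.274] [0.362 0.269]
BT3 [0.514 0.396 0.032] 0.009 [0.522 0.393] [0.509 0.402]
BT4 [0.526 0.282 0.032] 0.0022 [0.535 0.286] [0.521 0.284]
```

View pics/c.png

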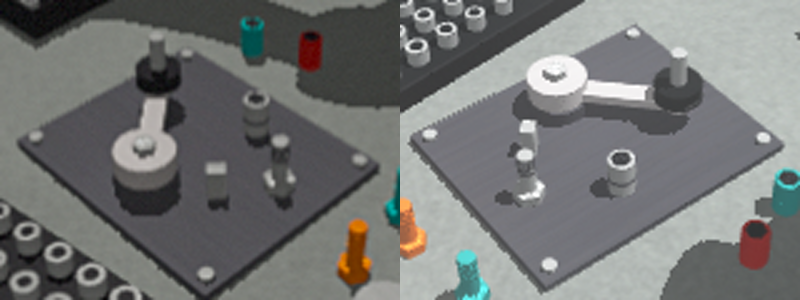

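The crop shows the plain grey socket at scene (257,105) and the grey bolt at (281,165), both on the plate and apart from the coloured look-alikes. The triangulated heights match (0.047, 0.063 and 0.093), and stud-to-pivot is 0.119 m. Next I pick the socket.

```bash
cat >> h.py <<'E'
def best(p,yaw):
    """down pose at p, choosing the half turn that moves the arm least"""
    q0=np.array(sense()["joint_pos"]);c=[]
    for y in(yaw,yaw+np.pi):
        j=ik(list(p),down(y))
        if j is not None:c.append((np.abs(np.array(j)-q0).max(),y))
    return down(min(c)[1])
def st():
    s=sense();print(round(s["clock"],2),"tcp",np.round(s["tool_pos"],4),"w",round(s["width"],3),"g",round(s["grip_force"],1),"F",np.round(s["force"],1),"q",np.round(s["joint_pos"],2));return s
E
python3 - <<'E'
from h import *
try: print("off",grasp_offset)
except NameError: print("no grasp_offset", [k for k in dir() if not k.startswith('_')])
for p,y in (((.538,.018,.2),0),((.59,.085,.2),.75),((.585,.075,.2),2.26),((.449,-.336,.15),0),((.422,.332,.15),0)):
    for yy in (y,y+np.pi):
        j=ik(list(p),down(yy));print(p,round(yy,2),None if j is None else np.round(j,2))
q=best((.538,.018,.2),0)
grip(.6,40)
move_pose([.538,.018,.2],q);st()
cal=get_calibration("wrist");i=grab_frame("wrist");cv2.imwrite("pics/w1.png",i)
print(project(cal,[[.538,.018,.048],[.59,.084,.065],[.564,-.087,.093]]).round(0))
E
```

```text
off 0.0187
(0.538, 0.018, 0.2) 0 [-0.9   0.79  1.23  1.9  -0.85  1.1  -2.46]
(0.538, 0.018, 0.2) 3.14 [ 0.28  0.47 -0.57  1.84  0.31  0.92 -0.43]
(0.59, 0.085, 0.2) 0.75 [-0.42  0.52  0.26  1.72 -0.16  0.92 -2.49]
(0.59, 0.085, 0.2) 3.89 [ 0.26  0.6  -0.74  1.68  0.46  1.04  0.11]
(0.585, 0.075, 0.2) 2.26 [ 0.04  0.52 -0.39  1.71  0.23  0.95 -1.31]
(0.585, 0.075, 0.2) 5.4 [ 0.55  0.83 -1.28  1.69  0.83  1.27  1.35]
(0.449, -0.336, 0.15) 0 [ 0.25  0.56  0.4   1.86 -0.3   0.78 -2.33]
(0.449, -0.336, 0.15) 3.14 [ 0.77  0.54 -0.32  1.83  0.23  0.81  0.33]
(0.422, 0.332, 0.15) 0 [ 0.05  0.84 -1.28  1.87  0.89  1.16  1.58]
(0.422, 0.332, 0.15) 3.14 [-0.07  0.69 -1.03  1.87  0.71  0.99 -1.41]
2.8 tcp [0.5381 0.0169 0.1999] w 0.597 g 0.0 F [-0.1  0.8  0. ] q [ 0.28  0.47 -0.56  1.84  0.31  0.92 -0.43]
[[260. 173.]
 [321. 102.]
 [289. 295.]]
```

View pics/w1.png

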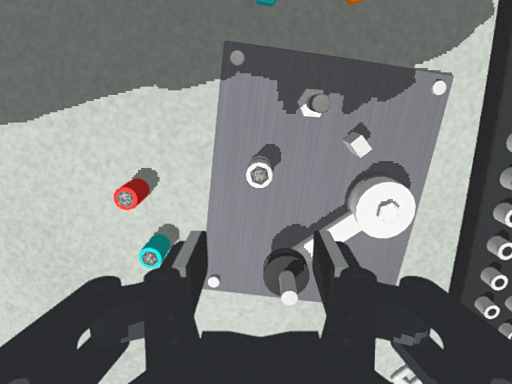

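The wrist view shows the socket top at (260,175), bolt top at (319,103) and stud top at (290,297). All are within 2 px of prediction. Now I pick and place the socket.

```bash
python3 - <<'E'
from h import *
cal=get_calibration("wrist")
P=plane(cal,260,175,.048);B=plane(cal,319,103,.065);S=plane(cal,290,297,.093);H=plane(cal,388,210,.062);print(P,B,S,H)
x,y=(P[0]+.538)/2,(P[1]+.018)/2
move_linear([x,y,.0185],v=.15,threshold=15);st()
grip(.1,40);s=st()
z0=s["tool_pos"][2]
if not .22<s["width"]<.4: raise SystemExit("bad grasp")
move_linear([x,y,.17],v=.25);st()
q=best((.449,-.336,.17),0)
move_pose([.449,-.336,.17],q);s=st()
cv2.imwrite("pics/w2.png",grab_frame("wrist"));cv2.imwrite("pics/s2.png",grab_frame("scene"));print(z0)
E
```

```text
[0.53753601 0.01570203 0.048     ] [0.58820424 0.08300053 0.065     ] [ 0.56499241 -0.08907855  0.093     ] [ 0.65960115 -0.01539584  0.062     ]
4.21 tcp [0.5382 0.0169 0.0192] w 0.6 g 0.0 F [-0.1 -0.1 -1. ] q [ 0.15  0.74 -0.41  1.95  0.52  0.56 -0.61]
4.56 tcp [0.5382 0.0167 0.0192] w 0.298 g 38.8 F [-0.9 -0.6  8.3] q [ 0.15  0.74 -0.41  1.95  0.52  0.56 -0.61]
5.32 tcp [0.5372 0.0165 0.169 ] w 0.287 g 39.3 F [ 0.7 -0.6 -1. ] q [ 0.26  0.51 -0.55  1.87  0.35  0.86 -0.46]
6.68 tcp [ 0.4498 -0.3346  0.1699] w 0.291 g 39.3 F [ 0.5  0.4 -0.9] q [ 0.9   0.54 -0.51  1.81  0.33  0.88  0.24]
0.019201117108793363
```

View pics/w2.png

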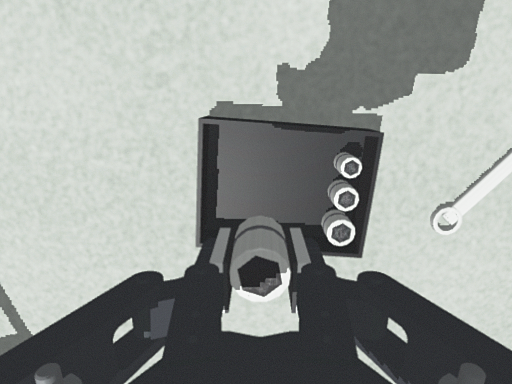

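The wrist view shows the socket held, with the socket tray's rim corners at (200,118), (383,133), (362,256) and (197,245). I cast these onto z=0.04 to place.

```bash
python3 - <<'E'
from h import *
cal=get_calibration("wrist")
C=np.array([plane(cal,*p,.04)[:2] for p in((200,118),(383,133),(362,256),(197,245))]);print(C.round(3),"sides",np.linalg.norm(np.roll(C,-1,0)-C,axis=1).round(3))
c=C.mean(0);ax=(C[1]+C[2]-C[0]-C[3]);ax/=np.linalg.norm(ax);f=c-.021*ax;print(c,ax,f)
if np.linalg.norm(f-[.449,-.336])>.025: raise SystemExit("check")
yaw=np.arctan2(ax[1],ax[0])
move_linear([f[0],f[1],.15],v=.2)
move_linear([f[0],f[1],.0152],v=.15,threshold=12);s=st()
grip(.5);st()
p=s["tool_pos"]
move_linear([p[0],p[1],.2],v=.25);st()
cv2.imwrite("pics/w3.png",grab_frame("wrist"))
# bolt
grip(.5)
q=best((.589,.0835,.2),.75)
move_pose([.589,.0835,.16],q);st()
move_linear([.589,.0835,.03],v=.15,threshold=12);st()
grip(.1,40);s=st()
if .15<s["width"]<.25:
    p=s["tool_pos"];move_linear([p[0],p[1],.2],v=.25);st()
    move_pose([.422,.332,.2],best((.422,.332,.2),0));st()
    cv2.imwrite("pics/w4.png",grab_frame("wrist"))
    print(p)
cv2.imwrite("pics/w34.png",np.hstack([cv2.resize(cv2.imread(f"pics/w{k}.png"),(400,300)) for k in(3,4)]))
E
```

```text
[[ 0.398 -0.281]
 [ 0.556 -0.293]
 [ 0.548 -0.411]
 [ 0.389 -0.399]] sides [0.158 0.118 0.159 0.119]
[ 0.47286261 -0.3460669 ] [ 0.99721749 -0.07454717] [ 0.45192105 -0.34450141]
8.09 tcp [ 0.4524 -0.3448  0.0161] w 0.291 g 39.3 F [ 0.3  0.8 -0.2] q [ 0.82  0.77 -0.39  1.87  0.49  0.6   0.12]
8.41 tcp [ 0.4521 -0.3447  0.0156] w 0.498 g 0.0 F [ 0.7 -0.   0.4] q [ 0.82  0.77 -0.39  1.87  0.49  0.6   0.12]
9.3 tcp [ 0.4517 -0.3446  0.1989] w 0.502 g 0.0 F [-0.4  0.2 -0.3] q [ 0.93  0.51 -0.53  1.77  0.31  0.95  0.27]
11.22 tcp [0.5892 0.0819 0.16  ] w 0.5 g 0.0 F [ 0.3 -0.6 -0.4] q [ 0.25  0.65 -0.73  1.72  0.51  0.97  0.08]
12.24 tcp [0.5895 0.0836 0.0308] w 0.501 g 0.0 F [0.5 0.  0.6] q [ 0.18  0.82 -0.62  1.79  0.67  0.75 -0.04]
12.59 tcp [0.5895 0.0835 0.0307] w 0.174 g 39.1 F [-0.3 -0.9  7.5] q [ 0.18  0.82 -0.62  1.79  0.67  0.75 -0.04]
13.43 tcp [0.5888 0.0831 0.1987] w 0.173 g 39.0 F [-0.1  0.1 -1.3] q [ 0.27  0.61 -0.76  1.69  0.47  1.04  0.11]
14.58 tcp [0.4225 0.3312 0.1993] w 0.176 g 39.0 F [-0.4  0.  -1.1] q [-0.3   0.49 -0.64  1.84  0.35  0.93 -1.1 ]
[0.58945201 0.08345596 0.03069455]
```

View pics/w34.png

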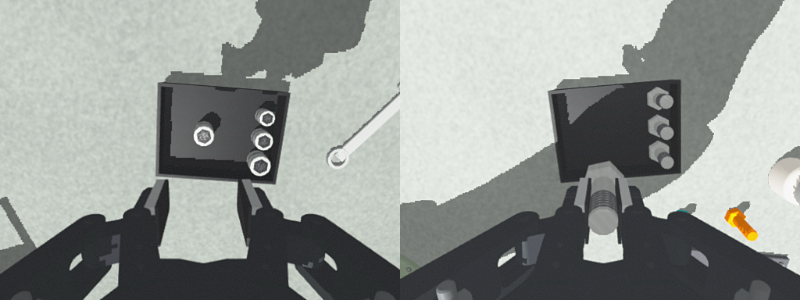

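The left crop shows the socket standing in the socket tray at (203,135). The right crop shows the bolt held over the bolt tray, rim corners (549,91), (680,80), (680,175) and (562,183). I place the bolt, then approach the stud.

```bash
python3 - <<'E'
from h import *
cal=get_calibration("wrist")
C=np.array([plane(cal,*(np.array(p)*1.28),.04)[:2] for p in((149,91),(280,80),(280,175),(162,183))]);print(C.round(3),"sides",np.linalg.norm(np.roll(C,-1,0)-C,axis=1).round(3))
c=C.mean(0);ax=(C[1]+C[2]-C[0]-C[3]);ax/=np.linalg.norm(ax);f=c-.021*ax;print(c,ax,f)
if np.linalg.norm(f-[.422,.332])>.025: raise SystemExit("check")
move_linear([f[0],f[1],.0262],v=.18,threshold=12);s=st()
grip(.42);st();p=s["tool_pos"]
move_linear([p[0],p[1],.2],v=.25);st()
cv2.imwrite("pics/w5.png",grab_frame("wrist"))
piv=np.array([.6612,-.017]);S=np.array([.5645,-.0878])
th=np.arctan2(*(S-piv)[::-1]);print(np.degrees(th)%360,np.linalg.norm(S-piv))
for y in(5.33,2.19):
    j=ik([*S,.063],down(y));print(y,None if j is None else np.round(j,2))
q=down(5.33)
move_pose([*S,.2],q);st()
cal=get_calibration("wrist");cv2.imwrite("pics/w6.png",grab_frame("wrist"));print("stud px",project(cal,[[*S,.093]]).round())
cv2.imwrite("pics/w56.png",np.hstack([cv2.resize(cv2.imread(f"pics/w{k}.png"),(400,300)) for k in(5,6)]))
E
```

```text
[[0.357 0.385]
 [0.514 0.398]
 [0.524 0.276]
 [0.367 0.264]] sides [0.158 0.122 0.158 0.121]
[0.44050843 0.33053652] [0.99704339 0.07684063] [0.41957051 0.32892287]
15.62 tcp [0.4187 0.3279 0.0247] w 0.174 g 40.1 F [-1.9 -2.4 11.1] q [-0.43  0.73 -0.48  1.96  0.58  0.59 -1.3 ]
15.96 tcp [0.4182 0.3277 0.0237] w 0.42 g 0.0 F [0.1 0.5 0.9] q [-0.43  0.73 -0.48  1.96  0.58  0.59 -1.3 ]
16.82 tcp [0.4184 0.3274 0.1989] w 0.414 g 0.0 F [ 1.   0.3 -0.1] q [-0.3   0.48 -0.65  1.85  0.35  0.93 -1.1 ]
216.21014563396304 0.11984794533073984
5.33 [ 0.69  0.87 -0.97  1.83  0.89  0.95  1.5 ]
2.19 [ 0.27  0.68 -0.31  1.85  0.32  0.66 -1.19]
19.31 tcp [ 0.5645 -0.0873  0.2   ] w 0.421 g 0.0 F [-0.   0.3  0.5] q [ 0.77  0.7  -1.09  1.74  0.68  1.13  1.66]
stud px [[259. 188.]]
```

View pics/w56.png

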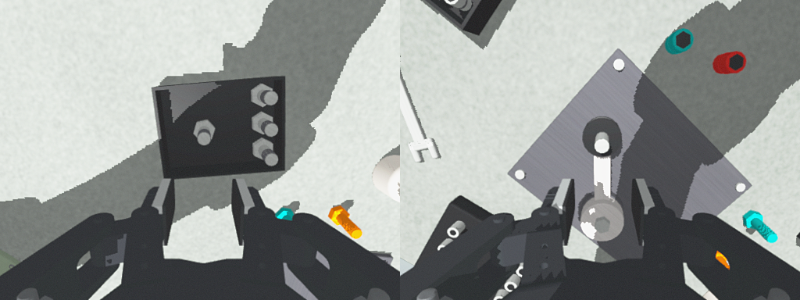

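The left crop shows the bolt standing in the bolt tray at (204,132). The right one shows the stud top at (202,146), as predicted. Now I grip the stud and swing it.

```bash
cat > sw.py <<'E'
from h import *
piv=np.array([.6612,-.017]);TH0=np.radians(216)
def to(a,z=.064,v=.06,thr=None):
    th=TH0-a;p=piv+.12*np.array([np.cos(th),np.sin(th)])
    return move_linear([*p,z],down(5.33-a),v=v,threshold=thr)
def show(a):
    s=sense();th=TH0-a;t=np.array([np.sin(th),-np.cos(th)]);r=np.array([np.cos(th),np.sin(th)])
    d=s["tool_pos"][:2]-piv;act=(TH0-np.arctan2(d[1],d[0])+np.pi)%(2*np.pi)-np.pi
    print(f"{s['clock']:.2f} a={a:.3f} act={act:.3f} Ft={t@s['force'][:2]:.1f} Fr={r@s['force'][:2]:.1f} Fz={s['force'][2]:.1f} w={s['width']:.3f} g={s['grip_force']:.0f}")
    return t@s['force'][:2]
E
python3 - <<'E'
from sw import *
to(0,.11,.12);to(0,.064,.1,15);show(0)
grip(.05,70);show(0)
if .15<sense()["width"]<.25:
    for a in np.arange(.14,1.41,.14):
        to(a);f=show(a)
        if abs(f)>30: print("high");break
E
```

```text
20.87 a=0.000 act=0.002 Ft=-0.9 Fr=-1.3 Fz=-0.1 w=0.418 g=0
21.19 a=0.000 act=-0.006 Ft=-3.7 Fr=1.2 Fz=6.4 w=0.163 g=68
21.62 a=0.140 act=0.134 Ft=-4.2 Fr=-0.6 Fz=8.5 w=0.163 g=69
22.06 a=0.280 act=0.274 Ft=-3.3 Fr=-2.7 Fz=8.1 w=0.164 g=69
22.49 a=0.420 act=0.414 Ft=-4.6 Fr=-5.4 Fz=7.3 w=0.164 g=69
22.93 a=0.560 act=0.555 Ft=-4.7 Fr=-6.9 Fz=6.0 w=0.163 g=69
23.36 a=0.700 act=0.695 Ft=-4.9 Fr=-9.4 Fz=6.8 w=0.163 g=69
23.79 a=0.840 act=0.835 Ft=-4.7 Fr=-9.6 Fz=6.1 w=0.159 g=69
24.23 a=0.980 act=0.975 Ft=-4.5 Fr=-11.4 Fz=7.1 w=0.163 g=70
24.66 a=1.120 act=1.115 Ft=-5.1 Fr=-11.5 Fz=9.0 w=0.163 g=70
25.09 a=1.260 act=1.255 Ft=-5.0 Fr=-13.0 Fz=10.4 w=0.165 g=70
25.52 a=1.400 act=1.395 Ft=-4.9 Fr=-12.3 Fz=11.4 w=0.163 g=70
```

```bash
python3 - <<'E'
from sw import *
a=1.40
while a<1.62:
    a+=.015;to(a,v=.03);pause(.1);f=show(a)
    if f<-28: break
pause(.5);show(a)
for n in("scene","side","wrist"): cv2.imwrite(f"pics/{n}7.png",grab_frame(n))
w=cv2.resize(cv2.imread("pics/wrist7.png"),(400,300));b=cv2.resize(cv2.imread("pics/side7.png")[120:285,160:380],(400,300),interpolation=cv2.INTER_CUBIC)
cv2.imwrite("pics/f7.png",np.hstack([w,b]))
E
```

```text
25.88 a=1.415 act=1.409 Ft=-5.3 Fr=-11.9 Fz=12.6 w=0.167 g=70
26.23 a=1.430 act=1.423 Ft=-5.7 Fr=-10.6 Fz=12.7 w=0.161 g=70
26.57 a=1.445 act=1.438 Ft=-5.3 Fr=-10.7 Fz=12.2 w=0.167 g=70
26.93 a=1.460 act=1.453 Ft=-4.8 Fr=-12.0 Fz=12.4 w=0.166 g=70
27.27 a=1.475 act=1.469 Ft=-4.5 Fr=-11.6 Fz=12.4 w=0.161 g=70
27.62 a=1.490 act=1.484 Ft=-5.6 Fr=-11.5 Fz=13.5 w=0.167 g=70
27.98 a=1.505 act=1.499 Ft=-5.6 Fr=-11.5 Fz=12.6 w=0.164 g=70
28.32 a=1.520 act=1.512 Ft=-6.7 Fr=-11.4 Fz=13.6 w=0.163 g=70
28.68 a=1.535 act=1.516 Ft=-15.4 Fr=-8.8 Fz=23.0 w=0.165 g=71
29.02 a=1.550 act=1.519 Ft=-25.7 Fr=-7.3 Fz=30.5 w=0.165 g=73
29.38 a=1.565 act=1.520 Ft=-35.8 Fr=-8.7 Fz=37.9 w=0.160 g=74
29.88 a=1.565 act=1.520 Ft=-33.9 Fr=-8.7 Fz=38.7 w=0.165 g=74
```

View pics/f7.png

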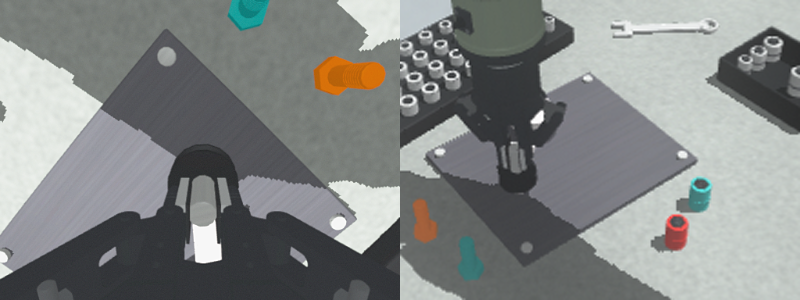

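The stud is held between the pads (wrist crop (203,205)). The arm met a hard stop at 1.516 in my frame, as the sharply rising force shows. I ease the push a little and hand in.

```bash
python3 - <<'E'
from sw import *
to(1.55,v=.03);pause(.5);show(1.55)
finish_job()
E
```

```text
30.77 a=1.550 act=1.517 Ft=-25.7 Fr=-9.5 Fz=28.9 w=0.164 g=73
the job is handed in; nothing more can be done
```

I put the socket in the socket tray and the bolt in the bolt tray, then swung the tensioner arm hard against its stop lug. I handed the job in at about 31 s with the gripper still holding the stud there; the jar and the wrench were not touched.

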